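# Draw the dust filter from a label dispenser

## Task

Slide the label roll up off the dispenser's spindle and set it down gently, flat on the bench, then swing the blue service flap up and back until it stands open by itself. Draw the yellow filter plate up out of the well under the flap and present it for inspection: finish holding it in the gripper, still and upright, centred over the white weighing boat with its lower edge 5 to 20 cm above the bench; the program ends while holding it. Leave the weighing boat and the small bottle where they stand.

Things in the scene. Friction and masses are not known exactly. Their poses are not given: they have to be found in the camera images.
- dispenser: White label dispenser, fixed to the bench, 130 (x) x 180 (y) mm and 87 mm high. Origin: centre of its underside, at bench height; x axis points to its rear, its front faces -x, y to its left, z up. A steel spindle stands on the left part of its top. Right of that is a well (110 mm in x by 104 mm in y, floor 6 mm above the bench, centred at x -3 mm, y -26 mm, walls 80 mm high) closed by a flap.
- spindle_tip (a point): Top end of the upright steel spindle, 14 mm in diameter, 50 mm high above the seat on which the roll rests (seat 87 mm above the bench). The bench is clear for 130 mm to the dispenser's left, level with its front half (room for the roll).
- roll_mid (a point): Centre of the loose label roll (half-way up, on its axis): cream-coloured ring with a brown core, 60 mm outer diameter, 24 mm bore, 40 mm high, 90 g give or take; z is its axis. At the start it sits on the seat round the spindle (spindle tip is 10 mm above its top) and overlaps the edge of the flap by 12 mm, so that the flap cannot open.
- flap (a joint): Opening angle of the flap in rad: 0 shut (level), 1.57 upright, 2.0 the stop, leaning back. A stiff hinge (about 0.1 N m friction) lets it stay wherever it is left.
- flap_hinge (a point): Middle of the flap's hinge line, which runs along the dispenser's y axis at the rear of the well, 83.5 mm above the bench. The blue flap is a plate 126 mm wide (y) and 5 mm thick, reaching 123 mm forward of the hinge; a black tab goes on from its front edge. Opening lifts the front edge up and over to the rear in an arc about this line.
- flap_tab (a point): Grip point on the black tab, 147 mm from the hinge line; moves with the flap. The tab is 30 mm wide (along the dispenser's y), 8 mm thick and sticks out 34 mm beyond the flap's front edge; the grip point is 10 mm from its end. When shut it juts out level in front of the dispenser, with open air below it. Gripped by its two sides it can pivot between the fingers.
- filter_mid (a point): Centre of the loose yellow filter plate, 12 mm thick (x), 100 mm wide (y), 70 mm high (z) over all, about 60 g; its lower edge is 35 mm below this point. At the start it stands upright on the floor of the well, its ends loosely held (2 mm play) between guide rails 52 mm high, its x along the dispenser's x; it comes out straight up.
- filter_tab (a point): Centre of the filter plate's grip tab, which is the top 18 mm of the plate, 44 mm wide (y) and 12 mm thick (x) like the plate below it; 26 mm above filter_mid. At the start 67 mm above the bench, its top 4 mm below the well's rim, with 46 mm of free space before it and 52 mm behind it in the well.
- weigh_boat: Empty white square weighing boat, 82 x 82 mm, 19 mm high, loose on the bench right of the dispenser; origin at the centre of its underside. A tall drying cabinet stands farther to the right.
- bottle_mid (a point): Middle (43 mm up) of a small capped bottle, 43 mm across and 86 mm high, loose, standing behind and left of the dispenser.
Not all that is in view belongs to the job. What is shaped like the part that bears roll_mid but pink or red is not meant.

How it is judged:
On the way, in this order (a step that is already met when the one before it is completed fails the run):
1. the label roll lies flat on the bench, let go (height (world z) of roll_mid below 0.03 m and angle between roll_mid's own z axis and vertical below 0.2 rad and linear speed of label_roll below 0.03 m/s and contact force between the fingers and label_roll below 0.1 N), for 0.2 s.
2. the flap is swung up and stands open (value of joint flap above 1.2 rad), for 0.2 s.
3. the filter plate is drawn clear of the well (height (world z) of filter_mid above 0.11 m and contact force between the fingers and filter above 1 N), for 0.2 s.
At the end, for the whole second after the job is handed in: Roll flat on the bench, let go, at rest; flap beyond 1.2 rad; gripper holds the filter still and upright (0.25 rad), its centre within 30 mm of the boat's centre seen from above and 80 to 240 mm over the bench, touching neither boat nor dispenser; boat and bottle moved under 30 mm (all of step 1 and value of joint flap above 1.2 rad and contact force between the fingers and filter above 1 N and horizontal distance between filter_mid and weigh_boat below 0.03 m and height (world z) of filter_mid between 0.08 and 0.24 m and angle between filter_mid's own z axis and vertical below 0.25 rad and linear speed of filter below 0.02 m/s and contact force between filter and dispenser below 0.1 N and contact force between filter and weigh_boat below 0.1 N and distance of each of weigh_boat, bottle_mid from where it was at the start of the episode below 0.03 m); the arm keeps its last pose, push and grip.
It fails at once if the weighing boat is pushed more than 30 mm (distance of weigh_boat from where it was at the start of the episode above 0.03 m).
It fails at once if the bottle is pushed more than 30 mm or knocked over (distance of bottle_mid from where it was at the start of the episode above 0.03 m).
It fails at once if the roll is dropped or thrown (moving faster than 0.6 m/s while not gripped) (linear speed of label_roll above 0.6 m/s and contact force between the fingers and label_roll below 0.1 N).
It also fails if it takes over 72 s, if anything falls off the work surface, if the arm or the gripper's body presses on something with over 40 N, if the wrist force passes 120 N, or if a joint passes its speed limit or range.

## Robot

A 6-joint arm with a two-finger parallel gripper is mounted at the origin on a cart in front of the work surface, level with it; the furniture and walls round the work are solid. World frame = base frame: x ahead of the robot, y to its left, z up, the work surface at z = 0. Lengths are in m, angles in rad, forces in N, time in s.
With the tool pointing down it reaches from about 0.3 to 0.875 m from the base axis. Payload 6.4 kg.
Tool frame: the origin (TCP) lies midway between the tips of the shut fingers; the grasp point (between the pads) lies 19 mm behind it; y points along the fingers, x is the direction in which the jaws open and shut, and the axes are right-handed (so a half turn about y gives the same grasp; the last joint's range is limited). The gripper opens to 85 mm and grips with 20 to 120 N. Pads are 22 mm wide; open, the fingers measure 114 mm over their backs; the gripper's body (76 mm by 85 mm) begins 54 mm behind the grasp point. The pads swing forward as they close: fully open they stand 13 mm farther back than shut.
Start: joints at [-1.386, 0.181, 1.607, -0, 1.354, -0.206], TCP at [0.219, -0.532, 0.231] pointing down, gripper open.
Joint ranges: [-2.99, 2.99], [-0.89, 2.07], [0.3, 2.58], [-1.14, 4.28], [0, 2.63], [-3.12, 3.12]. Speed limits (rad/s): [2.57, 2.57, 3.01, 3.14, 3.14, 3.14].

## Interface

Orientations are given as a unit quaternion [w, x, y, z].
In Python, from bench import ctrl gives the robot as it stands.
- The arm moves only by the tool step_arm, never from a script. Its argument "commands" is a list of rows, each a list of 7 numbers: the turn, a rotation vector about the tool's x, y, z in units of 6 degrees (1.0 is 6 degrees), then the shift along the tool's x, y, z in units of 30 mm (1.0 is 30 mm), then the opening, from 0 (shut) to 1 (fully open). A call has 1 to 10 rows; each row shifts and turns the commanded pose from where the row before left it, along the tool's axes as they then stand; what a row does not reach is not made up. A row lasts 1/10 s, in which the tool goes at most 50 mm and 8.59 degrees, less where a joint would pass 70% of its speed; a pose out of reach is approached as far as the arm can. A call with a number of a shift or a turn outside -1 to 1 is refused whole. A call with a gripper value outside its range is refused whole. The fingers move at their own pace and stop on an object; the grip force is fixed at half the most. Time passes only in rows, so rows that do not move let the fingers close. It gives the time, the measured TCP pose, the force and the opening at its end, in the units of the state.
- ctrl.get_obs(): the state, without advancing time (a new reading comes with each control period).
- ctrl.camera(name): name is "scene" or "top" or "wrist"; returns (picture, depth): 480x640x3 uint8, blue, green, red; 480x640 float32, m along the optical axis (not along the pixel's ray), 0 where there is no reading.
- ctrl.get_calibration(name): a dict with "intrinsics" (3x3 intrinsics, pixels), "R" (3x3) and "t" (3): a world point X has camera coordinates R X + t. Camera axes: x right, y down, z forward; pixel columns grow to the right and rows downward; lengths in m; the calibration is good to about 2 mm. A picture is of the moment at which its call begins: read the wrist's pose just before it. get_calibration takes no time and is no camera call; for the wrist camera it gives the pose at the moment of the call.
- ctrl.hand_in(): hands the job in, once; it reports no verdict.
Trained networks look in the newest picture that a camera, given by its name, has taken for a name from the list of things; names that differ only in an ending like _2 or _b are one class to them, and where a whole thing is asked for, a point or a joint stands for the part that bears it (a point fixed in the world has none). Each returns a list of dicts, best first, with "p" (0 to 1); they miss things now and then, are a little off and sometimes report something else, mostly with a low value. They report only what shows in the picture. A call takes as long as a camera call. They do not tell look-alikes from the thing itself.
- ctrl.boxes_of(thing, camera): "point" ([x, y, z] in m, in the coordinates of the camera as it stood for that picture, good to about 4 mm: the middle of the surface that is visible of it).
- ctrl.silhouettes(thing, camera): "pixels" (480x640 bool, what is visible of it).
The state is a dict: "time_s": time; "q": joint angles; "dq": joint speeds; "joint_efforts": joint torques, N m; "eef_pos": TCP position; "eef_rot": TCP orientation; "wrist_force": force on the tool from outside, world axes, zero at the start; "torque": the same for the moment, N m; "opening": opening from 0.0 (shut) to 1.0 (fully open).
Only numpy, scipy, OpenCV 4.12 (cv2) and the standard library are available. Lean on these libraries where they do the work, as an engineer would, in place of code of your own. Each camera call takes 0.05 s, during which the arm holds its last target.

## Working session

There is one attempt and no reset: what is moved stays moved. The work goes in short steps, Python scripts to look and compute and a tool call to move; the robot and the scene stay as the last step left them, time stands still between calls to the robot, and variables do not carry over. Pictures are saved under pics/ and viewed, and the job is handed in when it is done.

Besides the shell and the picture viewer there is one more tool, called after ">>>" in YAML: its name, and indented under it one key for each argument. step_arm: Moves the arm, as the interface text tells. Its arguments: {"type":"object","properties":{"commands":{"type":"array"}},"required":["commands"]}

```bash
ls; mkdir -p pics
cat > h.py <<'E'
import numpy as np, cv2
from bench import ctrl
from scipy.spatial.transform import Rotation as R
def w(p,cal): return np.array(cal["R"]).T@(np.array(p)-np.array(cal["t"]))
def pix2w(u,v,d,cal):
    K=np.array(cal["intrinsics"]); return w([(u-K[0,2])*d/K[0,0],(v-K[1,2])*d/K[1,1],d],cal)
def w2pix(X,cal):
    c=np.array(cal["R"])@np.array(X)+np.array(cal["t"]);K=np.array(cal["intrinsics"]);p=K@c;return p[:2]/p[2]
def cloud(dep,cal):
    K=np.array(cal["intrinsics"]);v,u=np.mgrid[:480,:640]
    P=np.stack([(u-K[0,2])*dep/K[0,0],(v-K[1,2])*dep/K[1,1],dep],-1)
    return (P-np.array(cal["t"]))@np.array(cal["R"])
E
python3 - <<'E'
from h import *
np.set_printoptions(precision=4,suppress=True)
o=ctrl.get_obs(); print({k:np.round(v,3) for k,v in o.items()})
for c in ["scene","top","wrist"]:
    cal=ctrl.get_calibration(c)
    im,d=ctrl.camera(c); cv2.imwrite(f"pics/{c}0.png",im); np.save(f"{c}0.npy",d)
    for t in ["dispenser","spindle_tip","roll_mid","flap","flap_tab","weigh_boat","bottle_mid","filter_tab"]:
        try:
            for b in ctrl.boxes_of(t,c): print(c,t,round(b["p"],2),w(b["point"],cal))
        except Exception as e: print(c,t,e)
E
```

```text
pics
{'time_s': np.float64(0.0), 'q': array([-1.386,  0.182,  1.608,  0.   ,  1.354, -0.206]), 'dq': array([ 0.   ,  0.001,  0.001,  0.001,  0.002, -0.   ]), 'joint_efforts': array([ -0.001, -44.487, -35.134,  -0.   ,   0.009,   0.   ]), 'eef_pos': array([ 0.219, -0.531,  0.23 ]), 'eef_rot': array([ 0.588, -0.587,  0.394, -0.393]), 'wrist_force': array([ 0.76 , -0.665,  0.221]), 'torque': array([-0.002, -0.007, -0.026]), 'opening': np.float64(1.001)}
scene dispenser 0.64 [0.52   0.0039 0.088 ]
scene spindle_tip 0.66 [0.5196 0.0069 0.0861]
scene spindle_tip 0.57 [0.6297 0.1343 0.0595]
scene roll_mid 0.85 [0.6064 0.2217 0.0385]
scene roll_mid 0.8 [0.5256 0.0382 0.1285]
scene roll_mid 0.61 [0.5123 0.2272 0.0405]
scene roll_mid 0.58 [0.6883 0.0268 0.0381]
scene flap 0.96 [ 0.5195 -0.0688  0.085 ]
scene flap_tab 0.93 [ 0.5224 -0.0696  0.0838]
scene weigh_boat 0.7 [ 0.54   -0.2665  0.0081]
scene weigh_boat 0.68 [0.6305 0.1299 0.0593]
scene bottle_mid 0.69 [0.6292 0.1362 0.059 ]
top dispenser 0.68 [ 0.5286 -0.05    0.0883]
top dispenser 0.37 [ 0.5312 -0.0724  0.0855]
top spindle_tip 0.57 [ 0.5295 -0.0523  0.0855]
top roll_mid 0.75 [0.6907 0.0142 0.0393]
top roll_mid 0.67 [0.5182 0.2169 0.0412]
top roll_mid 0.67 [0.6088 0.2121 0.0399]
top roll_mid 0.59 [0.5322 0.0182 0.1269]
top roll_mid 0.37 [ 0.5341 -0.0499  0.088 ]
top flap 0.65 [ 0.5294 -0.0699  0.0874]
top flap_tab 0.75 [ 0.5303 -0.074   0.0869]
top weigh_boat 0.72 [ 0.5354 -0.2615  0.0022]
top weigh_boat 0.53 [ 0.5302 -0.067   0.0879]
top bottle_mid 0.97 [0.6268 0.12   0.0745]
```

View pics/scene0.png

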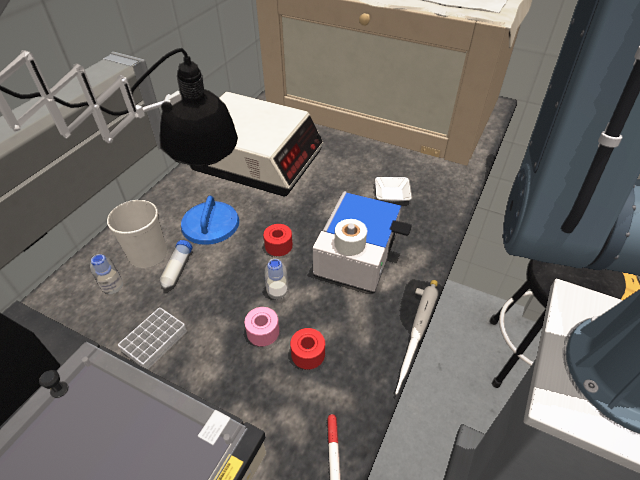

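View pics/top0.png

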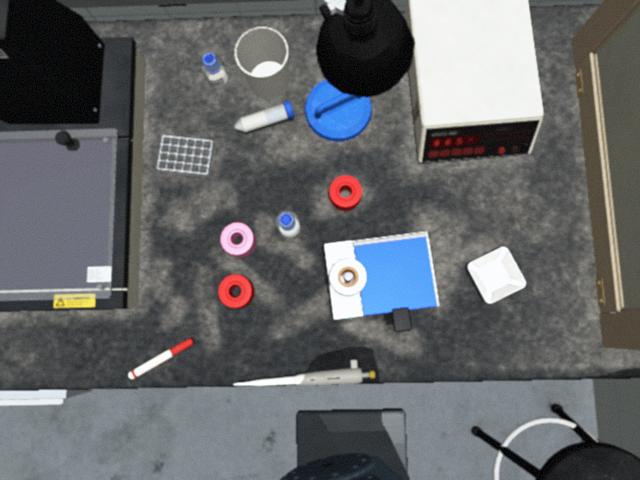

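Run:
```python
from h import *
np.set_printoptions(precision=4,suppress=True)
for c in ["top","scene"]:
    im=cv2.imread(f"pics/{c}0.png");d=np.load(f"{c}0.npy");cal=ctrl.get_calibration(c);P=cloud(d,cal)
    print(c,"cam",-np.array(cal["R"]).T@cal["t"])
    hsv=cv2.cvtColor(im,cv2.COLOR_BGR2HSV); ok=d>0
    blue=ok&(hsv[...,0]>95)&(hsv[...,0]<130)&(hsv[...,1]>100)&(np.abs(P[...,2]-.086)<.008)
    p=P[blue]; print("blue",len(p),cv2.minAreaRect(p[:,:2].astype(np.float32)),p[:,2].mean())
    near=ok&(P[...,0]>.42)&(P[...,0]<.64)&(P[...,1]>-.2)&(P[...,1]<.09)
    r=near&(P[...,2]>.118)&(P[...,2]<.13); p=P[r];print("roll top",len(p),cv2.minEnclosingCircle(p[:,:2].astype(np.float32)),np.median(p[:,2]))
    s=near&(P[...,2]>.132)&(P[...,2]<.15); p=P[s];print("spindle",len(p),p.mean(0) if len(p) else 0)
    t=near&(P[...,2]>.075)&(P[...,2]<.095); p=P[t];print("disp top",len(p),cv2.minAreaRect(p[:,:2].astype(np.float32)))
    b=ok&(P[...,0]>.45)&(P[...,0]<.65)&(P[...,1]>-.33)&(P[...,1]<-.2)&(P[...,2]>.013)&(P[...,2]<.03); p=P[b];print("boat",len(p),cv2.minAreaRect(p[:,:2].astype(np.float32)))
    b=ok&(P[...,2]>.06)&(P[...,2]<.1)&(P[...,0]>.58)&(P[...,0]<.7)&(P[...,1]>.07)&(P[...,1]<.18); p=P[b];print("bottle",len(p),p[:,:2].min(0),p[:,:2].max(0))
```

```text
top cam [0.4556 0.0395 0.9732]
blue 5222 ((0.7099736928939819, 0.13320472836494446), (0.5310884118080139, 0.4814797341823578), 89.65888214111328) 0.08528034546575074
roll top 892 ((0.5304463505744934, 0.017524879425764084), 0.02996237576007843) 0.12621551832457012
spindle 60 [0.5305 0.0176 0.1356]
disp top 7299 ((0.5198750495910645, -0.042215242981910706), (0.16386012732982635, 0.18049746751785278), 6.086930274963379)
boat 593 ((0.5370265245437622, -0.25522580742836), (0.0810263529419899, 0.08276258409023285), 24.824270248413086)
bottle 419 [0.6157 0.0998] [0.6568 0.1404]
scene cam [0.3097 0.5816 0.7342]
blue 2133 ((0.7004619240760803, 0.08552497625350952), (0.6105101108551025, 0.16619440913200378), 41.38461685180664) 0.08772645447967253
roll top 561 ((0.5300407409667969, 0.020063256844878197), 0.03128506615757942) 0.12805259483506806
spindle 50 [0.5299 0.0216 0.137 ]
disp top 3588 ((0.5197628736495972, -0.03822214901447296), (0.16415026783943176, 0.179935023188591), 6.160350799560547)
boat 314 ((0.5365711450576782, -0.25355225801467896), (0.08246365189552307, 0.08727092295885086), 24.83304786682129)
bottle 382 [0.6158 0.1077] [0.6545 0.1443]
```

```bash
cat >> h.py <<'E'
np.set_printoptions(precision=4,suppress=True)
C=np.array([0.5367,-0.0384,0]); YAW=np.deg2rad(6.1)
RD=R.from_euler('z',YAW).as_matrix()
def D(x,y,z): return C+RD@np.array([x,y,z])
def pose():
    o=ctrl.get_obs(); q=o["eef_rot"]; return np.array(o["eef_pos"]),R.from_quat([q[1],q[2],q[3],q[0]]).as_matrix(),o
def toolR(xyaw):  # tool y down, tool x at heading xyaw
    x=np.array([np.cos(xyaw),np.sin(xyaw),0]);y=np.array([0,0,-1.]);return np.stack([x,y,np.cross(x,y)],1)
def plan(T,xyaw=None,Rt=None):
    p,Rm,o=pose(); Rt=toolR(xyaw) if Rt is None else Rt
    rv=R.from_matrix(Rm.T@Rt).as_rotvec(degrees=True)/6; sh0=Rm.T@(np.array(T)-p)/.03; sh1=Rt.T@(np.array(T)-p)/.03
    print("t",o["time_s"],"turn units",rv,"shift in cur axes",sh0,"shift in final axes",sh1)
E
python3 - <<'E'
from h import *
p,Rm,o=pose(); print(Rm, np.degrees(np.arctan2(Rm[1,0],Rm[0,0])))
im=cv2.imread("pics/top0.png")
for c in ["top","scene"]:
    im=cv2.imread(f"pics/{c}0.png");d=np.load(f"{c}0.npy");cal=ctrl.get_calibration(c);P=cloud(d,cal)
    L=(P-C)@RD
    m=(d>0)&(L[...,0]<-.068)&(L[...,0]>-.12)&(L[...,1]>-.1)&(L[...,1]<.08)&(L[...,2]>.06)&(L[...,2]<.1)
    q=L[m];print("tab",len(q),q.min(0),q.max(0),q.mean(0))
    hsv=cv2.cvtColor(im,cv2.COLOR_BGR2HSV)
    b=(d>0)&(hsv[...,0]>95)&(hsv[...,0]<130)&(hsv[...,1]>100)&(np.abs(L[...,2]-.086)<.008)&(abs(L[...,0])<.1)&(abs(L[...,1])<.15)
    q=L[b];print("blue",len(q),np.percentile(q,[.5,99.5],axis=0),q.min(0),q.max(0))
for n,X in dict(roll=(0.530,.0195,.100),place=D(-.03,.15,.02)).items():
    print(n,X); plan(X,YAW)
    plan(X,YAW+np.pi)
E
```

```text
[[ 0.3809  0.      0.9246]
 [-0.9246 -0.      0.3809]
 [ 0.     -1.      0.    ]] -67.6119277143718
tab 335 [-0.0991 -0.0396  0.0821] [-0.068  -0.0096  0.0907] [-0.0835 -0.0243  0.0867]
blue 4883 [[-0.0646 -0.0856  0.0813]
 [ 0.0538  0.0364  0.0896]] [-0.0659 -0.0864  0.0781] [0.0546 0.0378 0.0912]
tab 192 [-0.0989 -0.0381  0.0812] [-0.0683 -0.0072  0.0934] [-0.0837 -0.0199  0.0884]
blue 1988 [[-0.0646 -0.085   0.0849]
 [ 0.0536  0.0398  0.0909]] [-0.0653 -0.0879  0.0814] [0.0543 0.0406 0.092 ]
roll (0.53, 0.0195, 0.1)
t 1.35 turn units [ -0.     -12.2853   0.0001] shift in cur axes [-13.0391   4.3765  16.5815] shift in final axes [12.259   4.3764 17.1663]
t 1.35 turn units [-0.0001 17.7147 -0.    ] shift in cur axes [-13.0391   4.3765  16.5815] shift in final axes [-12.259    4.3764 -17.1663]
place [0.4909 0.1076 0.02  ]
t 1.35 turn units [ -0.     -12.2853   0.0001] shift in cur axes [-16.2493   7.0432  16.4953] shift in final axes [11.2759  7.0431 20.2235]
t 1.35 turn units [-0.0001 17.7147 -0.    ] shift in cur axes [-16.2493   7.0432  16.4953] shift in final axes [-11.2759   7.0431 -20.2235]
```

>>> step_arm:
  commands:
    - [0, 0, 0, -0.76, 0, 0.97, 1]
    - [0, 0, 0, -0.76, 0, 0.97, 1]
    - [0, 0, 0, -0.76, 0, 0.97, 1]
    - [0, 0, 0, -0.76, 0, 0.97, 1]
    - [0, 0, 0, -0.76, 0, 0.97, 1]
    - [0, 0, 0, -0.76, 0, 0.97, 1]
    - [0, 0, 0, -0.76, 0, 0.97, 1]
    - [0, 0, 0, -0.76, 0, 0.97, 1]
    - [0, 0, 0, -0.76, 0, 0.97, 1]
    - [0, 0, 0, -0.76, 0, 0.97, 1]

```text
time_s: 2.35
eef_pos: [0.4018, -0.2087, 0.2316]
eef_rot: [-0.587, 0.588, -0.393, 0.394]
wrist_force: [-0.5, -0.6, -0.4]
opening: 0.998
```

>>> step_arm:
  commands:
    - [0, 0, 0, -0.76, 0, 0.97, 1]
    - [0, 0, 0, -0.76, 0, 0.97, 1]
    - [0, 0, 0, -0.76, 0, 0.97, 1]
    - [0, 0, 0, -0.76, 0, 0.97, 1]
    - [0, 0, 0, -0.76, 0, 0.97, 1]
    - [0, 0, 0, -0.76, 0, 0.97, 1]
    - [0, -1, 0, 0, 0, 0, 1]
    - [0, -1, 0, 0, 0, 0, 1]
    - [0, -1, 0, 0, 0, 0, 1]
    - [0, -1, 0, 0, 0, 0, 1]

```text
time_s: 3.35
eef_pos: [0.5106, -0.0168, 0.2313]
eef_rot: [0.657, -0.657, 0.261, -0.261]
wrist_force: [-0.6, 0.9, 0.5]
opening: 1.001
```

>>> step_arm:
  commands:
    - [0, -1, 0, 0, 0, 0, 1]
    - [0, -1, 0, 0, 0, 0, 1]
    - [0, -1, 0, 0, 0, 0, 1]
    - [0, -1, 0, 0, 0, 0, 1]
    - [0, -1, 0, 0, 0, 0, 1]
    - [0, -1, 0, 0, 0, 0, 1]
    - [0, -1, 0, 0, 0, 0, 1]
    - [0, -1, 0, 0, 0, 0, 1]
    - [0, -0.3, 0, 0, 0, 0, 1]
    - [0, 0, 0, 0, 0, 0, 1]

```text
time_s: 4.35
eef_pos: [0.5106, -0.017, 0.2313]
eef_rot: [-0.706, 0.706, 0.038, -0.038]
wrist_force: [-0.4, -0.2, -1.3]
opening: 1.0
```

```bash
sed -i 's/-0.0384,0\]/-0.0368,0]/' h.py
python3 - <<'E'
from h import *
p,Rm,o=pose(); print(p,o["q"],np.degrees(np.arctan2(Rm[1,0],Rm[0,0])))
cal=ctrl.get_calibration("wrist"); im,d=ctrl.camera("wrist"); cv2.imwrite("pics/w1.png",im)
P=cloud(d,cal);L=(P-C)@RD
m=(d>0)&(abs(L[...,0])<.05)&(L[...,1]>.01)&(L[...,1]<.1)
r=m&(L[...,2]>.118)&(L[...,2]<.131); q=P[r]; print(len(q),cv2.minEnclosingCircle(q[:,:2].astype(np.float32)) if len(q) else 0, np.median(q[:,2]) if len(q) else 0)
r=m&(L[...,2]>.1325)&(L[...,2]<.145); q=P[r]; print("sp",len(q),q.mean(0) if len(q) else 0)
plan((.530,.0195,.098),YAW)
E
```

```text
[ 0.5106 -0.017   0.2313] [-0.266   0.0362  1.7657  0.      1.3396 -0.3742] 6.199350581055584
5110 ((0.530474841594696, 0.01868978701531887), 0.029963666573166847) 0.1278383930212777
sp 349 [0.5302 0.0192 0.1376]
t 4.4 turn units [ 0.0002  0.0067 -0.0001] shift in cur axes [0.7744 4.4434 1.141 ] shift in final axes [0.7735 4.4434 1.1415]
```

>>> step_arm:
  commands:
    - [0, 0, 0, 0.4, 0, 0.56, 1]
    - [0, 0, 0, 0.38, 0, 0.56, 1]
    - [0, 0, 0, 0, 0.9, 0, 1]
    - [0, 0, 0, 0, 0.9, 0, 1]
    - [0, 0, 0, 0, 0.9, 0, 1]
    - [0, 0, 0, 0, 0.6, 0, 1]
    - [0, 0, 0, 0, 0.6, 0, 1]
    - [0, 0, 0, 0, 0.5, 0, 1]
    - [0, 0, 0, 0, 0, 0, 1]

```text
time_s: 5.3
eef_pos: [0.5284, 0.0192, 0.0971]
eef_rot: [0.706, -0.706, -0.036, 0.039]
wrist_force: [-0.1, -0.1, -0.5]
opening: 1.0
```

>>> step_arm:
  commands:
    - [0, 0, 0, 0, 0, 0, 0]
    - [0, 0, 0, 0, 0, 0, 0]
    - [0, 0, 0, 0, 0, 0, 0]
    - [0, 0, 0, 0, 0, 0, 0]
    - [0, 0, 0, 0, 0, 0, 0]
    - [0, 0, 0, 0, 0, 0, 0]
    - [0, 0, 0, 0, 0, 0, 0]
    - [0, 0, 0, 0, 0, 0, 0]

```text
time_s: 6.1
eef_pos: [0.5315, 0.0187, 0.1011]
eef_rot: [-0.706, 0.706, 0.039, -0.037]
wrist_force: [-0.9, 0.1, 6.4]
opening: 0.688
```

>>> step_arm:
  commands:
    - [0, 0, 0, 0, -0.2, 0, 0]
    - [0, 0, 0, 0, -0.3, 0, 0]
    - [0, 0, 0, 0, -0.4, 0, 0]
    - [0, 0, 0, 0, -0.4, 0, 0]
    - [0, 0, 0, 0, -0.4, 0, 0]
    - [0, 0, 0, 0, -0.4, 0, 0]
    - [0, 0, 0, 0, -0.4, 0, 0]
    - [0, 0, 0, 0, 0, 0, 0]

```text
time_s: 6.9
eef_pos: [0.5316, 0.0187, 0.1767]
eef_rot: [-0.706, 0.706, 0.04, -0.037]
wrist_force: [-0.7, -1.1, -0.1]
opening: 0.687
```

Run:
```python
from h import *
p,Rm,o=pose(); print(p,o["q"],o["opening"],o["wrist_force"])
im,d=ctrl.camera("scene"); cv2.imwrite("pics/s2.png",im)
plan(np.append(D(-.03,.155,0)[:2],.012),YAW)
```

```text
[0.5316 0.0187 0.1767] [-0.1882  0.139   1.7709  0.0001  1.2277 -0.2963] 0.6865825868549371 [-0.6987 -1.0864 -0.1383]
t 6.95 turn units [0.006  0.0149 0.0204] shift in cur axes [-1.012   5.4444  3.3088] shift in final axes [-1.0055  5.4487  3.3038]
```

View pics/s2.png

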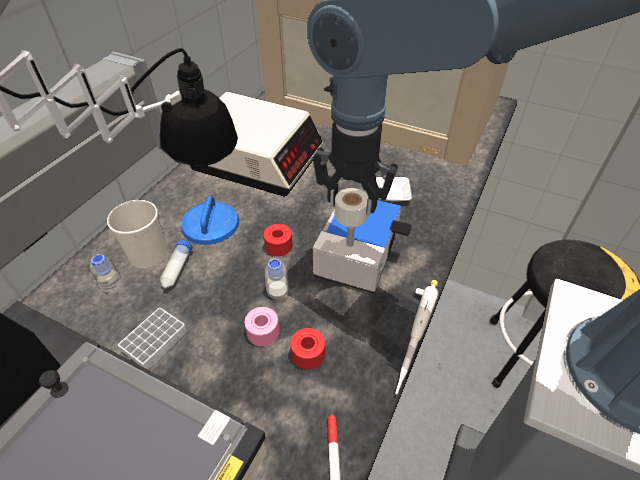

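>>> step_arm:
  commands:
    - [0, 0, 0, 0, 0, 0.4, 0]
    - [0, 0, 0, -0.2, 0, 0.6, 0]
    - [0, 0, 0, -0.2, 0, 0.6, 0]
    - [0, 0, 0, -0.2, 0, 0.6, 0]
    - [0, 0, 0, -0.2, 0, 0.6, 0]
    - [0, 0, 0, -0.2, 0, 0.5, 0]
    - [0, 0, 0, 0, 0, 0, 0]

```text
time_s: 7.65
eef_pos: [0.4881, 0.1161, 0.1735]
eef_rot: [0.706, -0.706, -0.038, 0.04]
wrist_force: [0.1, -0.6, -0.3]
opening: 0.686
```

>>> step_arm:
  commands:
    - [0, 0, 0, 0, 0.5, 0, 0]
    - [0, 0, 0, 0, 0.7, 0, 0]
    - [0, 0, 0, 0, 0.7, 0, 0]
    - [0, 0, 0, 0, 0.7, 0, 0]
    - [0, 0, 0, 0, 0.7, 0, 0]
    - [0, 0, 0, 0, 0.6, 0, 0]
    - [0, 0, 0, 0, 0.5, 0, 0]
    - [0, 0, 0, 0, 0.4, 0, 0]
    - [0, 0, 0, 0, 0.3, 0, 0]
    - [0, 0, 0, 0, 0, 0, 0]

```text
time_s: 8.65
eef_pos: [0.4889, 0.114, 0.0201]
eef_rot: [0.706, -0.706, -0.037, 0.039]
wrist_force: [0.3, 0.9, 0.3]
opening: 0.691
```

Run:
```python
from h import *
p,Rm,o=pose(); print(p,o["opening"],o["wrist_force"])
im,d=ctrl.camera("scene"); cv2.imwrite("pics/s3.png",im[150:400,150:500])
```

```text
[0.4889 0.114  0.0201] 0.6911687281549614 [0.3014 0.9445 0.3128]
```

View pics/s3.png

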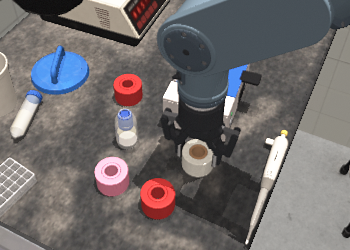

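>>> step_arm:
  commands:
    - [0, 0, 0, 0, 0.1, 0, 0]
    - [0, 0, 0, 0, 0.05, 0, 0]
    - [0, 0, 0, 0, 0.03, 0, 0]
    - [0, 0, 0, 0, 0, 0, 0]
    - [0, 0, 0, 0, 0, 0, 0]

```text
time_s: 9.2
eef_pos: [0.4899, 0.1142, 0.0161]
eef_rot: [0.706, -0.706, -0.038, 0.038]
wrist_force: [-1.4, 0.3, -0.6]
opening: 0.69
```

>>> step_arm:
  commands:
    - [0, 0, 0, 0, 0.04, 0, 0]
    - [0, 0, 0, 0, 0.04, 0, 0]
    - [0, 0, 0, 0, 0, 0, 0]
    - [0, 0, 0, 0, 0, 0, 0]

```text
time_s: 9.6
eef_pos: [0.4899, 0.1141, 0.0141]
eef_rot: [-0.706, 0.706, 0.038, -0.038]
wrist_force: [-3.1, -0.5, 5.9]
opening: 0.692
```

>>> step_arm:
  commands:
    - [0, 0, 0, 0, 0, 0, 0.75]
    - [0, 0, 0, 0, 0, 0, 0.8]
    - [0, 0, 0, 0, 0, 0, 0.9]
    - [0, 0, 0, 0, 0, 0, 1]
    - [0, 0, 0, 0, 0, 0, 1]
    - [0, 0, 0, 0, 0, 0, 1]

```text
time_s: 10.2
eef_pos: [0.4897, 0.1141, 0.0134]
eef_rot: [-0.706, 0.706, 0.038, -0.038]
wrist_force: [-0.4, -0.1, 0.5]
opening: 0.997
```

>>> step_arm:
  commands:
    - [0, 0, 0, 0, -0.3, 0, 1]
    - [0, 0, 0, 0, -0.7, 0, 1]
    - [0, 0, 0, 0, -1, 0, 1]
    - [0, 0, 0, 0, -1, 0, 1]
    - [0, 0, 0, 0, -1, 0, 1]
    - [0, 0, 0, 0, -1, 0, 1]
    - [0, 0, 0, 0, -1, 0, 1]
    - [0, 0, 0, 0, 0, 0, 1]

```text
time_s: 11.0
eef_pos: [0.4927, 0.1142, 0.1989]
eef_rot: [-0.706, 0.706, 0.042, -0.035]
wrist_force: [0.8, 0.0, 0.4]
opening: 0.997
```

Run:
```python
from h import *
p,Rm,o=pose(); print(p,o["opening"],o["wrist_force"],o["q"])
im,d=ctrl.camera("scene"); cv2.imwrite("pics/s4.png",im[150:400,150:500])
cal=ctrl.get_calibration("scene");P=cloud(d,cal)
m=(d>0)&(abs(P[...,0]-.49)<.05)&(abs(P[...,1]-.114)<.05)&(P[...,2]>.03)&(P[...,2]<.05)
q=P[m];print(len(q),cv2.minEnclosingCircle(q[:,:2].astype(np.float32)),np.percentile(q[:,2],[5,50,95]))
X=D(.058-.147,-.026,.0835-.019); print(X)
plan(np.append(X[:2],.17),YAW+np.pi/2);plan(np.append(X[:2],.17),YAW-np.pi/2)
```

```text
[0.4927 0.1142 0.1989] 0.9973667672373923 [0.7844 0.0456 0.4106] [-0.0073  0.0511  1.8186  0.0001  1.2627 -0.1156]
719 ((0.49074819684028625, 0.11493147164583206), 0.030703004449605942) [0.0326 0.0414 0.0433]
[ 0.451  -0.0721  0.0645]
t 11.05 turn units [  0.0484 -14.9834   0.0383] shift in cur axes [-2.0153  0.8758 -6.0263] shift in final axes [-6.0304  0.8833  1.9998]
t 11.05 turn units [-0.0383 15.0165  0.0484] shift in cur axes [-2.0153  0.8758 -6.0263] shift in final axes [ 6.0304  0.8833 -1.9998]
```

View pics/s4.png

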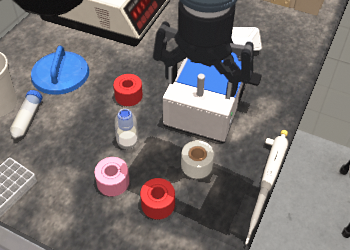

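>>> step_arm:
  commands:
    - [0, 0, 0, -0.29, 0, -0.86, 1]
    - [0, 0, 0, -0.29, 0, -0.86, 1]
    - [0, 0, 0, -0.29, 0, -0.86, 1]
    - [0, 0, 0, -0.29, 0, -0.86, 1]
    - [0, 0, 0, -0.29, 0, -0.86, 1]
    - [0, 0, 0, -0.29, 0, -0.86, 1]
    - [0, 0, 0, -0.29, 0, -0.86, 1]
    - [0, 1, 0, 0, 0, 0, 1]
    - [0, 1, 0, 0, 0, 0, 1]
    - [0, 1, 0, 0, 0, 0, 1]

```text
time_s: 12.05
eef_pos: [0.4477, -0.072, 0.1923]
eef_rot: [0.703, -0.703, 0.075, -0.074]
wrist_force: [-0.3, -0.2, 0.1]
opening: 0.997
```

>>> step_arm:
  commands:
    - [0, 1, 0, 0, 0, 0, 1]
    - [0, 1, 0, 0, 0, 0, 1]
    - [0, 1, 0, 0, 0, 0, 1]
    - [0, 1, 0, 0, 0, 0, 1]
    - [0, 1, 0, 0, 0, 0, 1]
    - [0, 1, 0, 0, 0, 0, 1]
    - [0, 1, 0, 0, 0, 0, 1]
    - [0, 1, 0, 0, 0, 0, 1]
    - [0, 1, 0, 0, 0, 0, 1]
    - [0, 1, 0, 0, 0, 0, 1]

```text
time_s: 13.05
eef_pos: [0.4478, -0.0716, 0.1923]
eef_rot: [-0.572, 0.572, -0.417, 0.415]
wrist_force: [0.3, 0.3, -0.4]
opening: 0.999
```

>>> step_arm:
  commands:
    - [0, 1, 0, 0, 0, 0, 0.8]
    - [0, 1, 0, 0, 0, 0, 0.8]
    - [0, 0, 0, 0, 0, 0, 0.8]

```text
time_s: 13.35
eef_pos: [0.4478, -0.0717, 0.1924]
eef_rot: [-0.526, 0.526, -0.473, 0.472]
wrist_force: [-0.0, 0.1, -0.2]
opening: 0.8
```

Run:
```python
from h import *
p,Rm,o=pose(); print(p,o["opening"],o["q"])
cal=ctrl.get_calibration("wrist"); im,d=ctrl.camera("wrist"); cv2.imwrite("pics/w5.png",im)
P=cloud(d,cal);L=(P-C)@RD
m=(d>0)&(L[...,0]<-.068)&(L[...,0]>-.12)&(L[...,1]>-.08)&(L[...,1]<.04)&(L[...,2]>.07)&(L[...,2]<.1)
q=L[m];print("tab",len(q),q.min(0),q.max(0),q.mean(0))
X=D(.058-.147,-.026,.0835-.019)
plan(X,YAW-np.pi/2)
```

```text
[ 0.4478 -0.0717  0.1924] 0.8001380229943925 [-0.4214 -0.0562  1.9396 -0.      1.2604  1.0423]
tab 1705 [-0.0984 -0.0397  0.0847] [-0.0681 -0.01    0.0904] [-0.0828 -0.0248  0.0882]
t 13.4 turn units [ 0.0145  0.0366 -0.0084] shift in cur axes [0.0278 4.27   0.103 ] shift in final axes [0.0237 4.2702 0.0966]
```

View pics/w5.png

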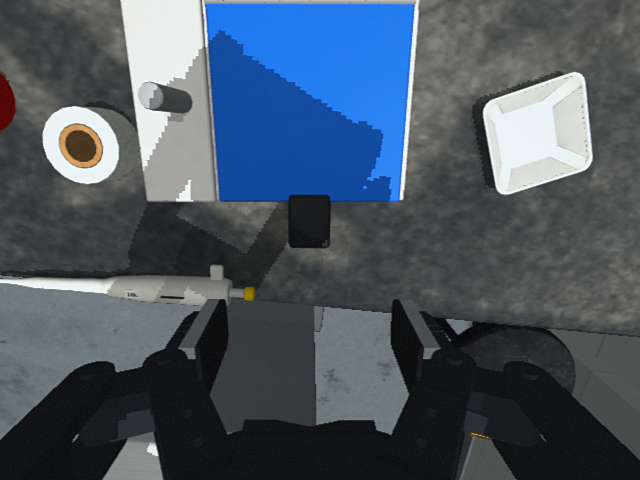

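>>> step_arm:
  commands:
    - [0, 0, 0, 0, 0.8, 0.1, 0.8]
    - [0, 0, 0, 0, 0.9, 0, 0.8]
    - [0, 0, 0, 0, 0.8, 0, 0.8]
    - [0, 0, 0, 0, 0.6, 0, 0.8]
    - [0, 0, 0, 0, 0.6, 0, 0.8]
    - [0, 0, 0, 0, 0.5, 0, 0.8]
    - [0, 0, 0, 0, 0, 0, 0.8]

```text
time_s: 14.1
eef_pos: [0.4495, -0.0708, 0.0652]
eef_rot: [-0.526, 0.527, -0.473, 0.47]
wrist_force: [-0.8, 0.0, -0.5]
opening: 0.797
```

>>> step_arm:
  commands:
    - [0, 0, 0, 0, 0, 0, 0]
    - [0, 0, 0, 0, 0, 0, 0]
    - [0, 0, 0, 0, 0, 0, 0]
    - [0, 0, 0, 0, 0, 0, 0]
    - [0, 0, 0, 0, 0, 0, 0]
    - [0, 0, 0, 0, 0, 0, 0]
    - [0, 0, 0, 0, 0, 0, 0]
    - [0, 0, 0, 0, 0, 0, 0]

```text
time_s: 14.9
eef_pos: [0.4522, -0.0712, 0.0687]
eef_rot: [0.527, -0.526, 0.472, -0.472]
wrist_force: [-2.0, 4.3, 5.0]
opening: 0.337
```

Run:
```python
from h import *
p,Rm,o=pose(); print(p,o["opening"],o["q"],o["wrist_force"],Rm)
print((p-C)@RD)
im,d=ctrl.camera("wrist"); cv2.imwrite("pics/w6.png",im)
```

```text
[ 0.4522 -0.0712  0.0687] 0.3366249907245243 [-0.4173  0.1465  2.0198  0.0014  0.9743  1.0445] [-1.9684  4.295   5.0469] [[ 0.108   0.0014  0.9942]
 [-0.9942  0.0006  0.108 ]
 [-0.0005 -1.      0.0015]]
[-0.0877 -0.0253  0.0687]
```

View pics/w6.png

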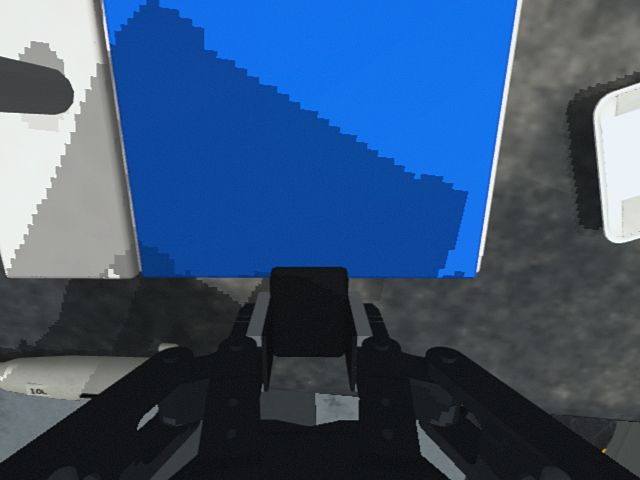

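>>> step_arm:
  commands:
    - [0, 0, 0, 0, -0.49, 0.02, 0]
    - [0, 0, 0, 0, -0.48, 0.07, 0]
    - [0, 0, 0, 0, -0.47, 0.12, 0]
    - [0, 0, 0, 0, 0, 0, 0]

```text
time_s: 15.35
eef_pos: [0.4593, -0.0704, 0.1126]
eef_rot: [0.527, -0.526, 0.471, -0.473]
wrist_force: [3.4, 4.1, -4.6]
opening: 0.332
```

Run:
```python
from h import *
p,Rm,o=pose(); print(o["opening"],o["wrist_force"],o["torque"],(p-C)@RD)
im,d=ctrl.camera("scene"); cv2.imwrite("pics/s7.png",im[100:400,150:550])
```

```text
0.3324545089307548 [ 3.3914  4.0573 -4.6072] [ 0.4361 -0.2381 -0.0232] [-0.0805 -0.0252  0.1126]
```

View pics/s7.png

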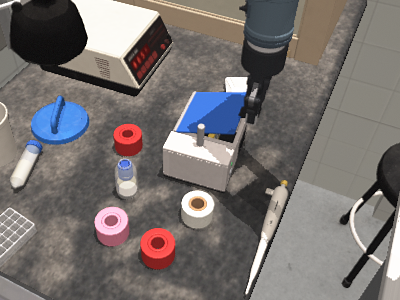

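Flap is rising with the grip, forces small. Continue the arc.

>>> step_arm:
  commands:
    - [0, 0, 0, 0, -0.46, 0.17, 0]
    - [0, 0, 0, 0, -0.44, 0.21, 0]
    - [0, 0, 0, 0, -0.42, 0.26, 0]
    - [0, 0, 0, 0, -0.39, 0.3, 0]
    - [0, 0, 0, 0, -0.36, 0.33, 0]
    - [0, 0, 0, 0, -0.32, 0.37, 0]

```text
time_s: 16.0
eef_pos: [0.5063, -0.0654, 0.1818]
eef_rot: [-0.526, 0.527, -0.473, 0.472]
wrist_force: [2.3, -0.9, -12.2]
opening: 0.333
```

>>> step_arm:
  commands:
    - [0, 0, 0, 0, -0.29, 0.4, 0]
    - [0, 0, 0, 0, -0.24, 0.43, 0]
    - [0, 0, 0, 0, -0.2, 0.45, 0]
    - [0, 0, 0, 0, -0.16, 0.47, 0]
    - [0, 0, 0, 0, -0.11, 0.48, 0]

```text
time_s: 16.5
eef_pos: [0.5718, -0.0584, 0.2112]
eef_rot: [-0.525, 0.528, -0.474, 0.471]
wrist_force: [-2.8, -1.6, -6.9]
opening: 0.333
```

Run:
```python
from h import *
p,Rm,o=pose(); print(o["opening"],o["wrist_force"],o["torque"],(p-C)@RD)
im,d=ctrl.camera("scene"); cv2.imwrite("pics/s8.png",im[100:400,150:550])
```

```text
0.33328714122288855 [-2.7975 -1.5822 -6.858 ] [-0.4779  1.021  -0.0946] [ 0.0326 -0.0252  0.2112]
```

View pics/s8.png

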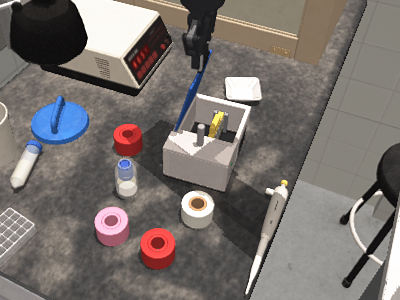

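>>> step_arm:
  commands:
    - [0, 0, 0, 0, -0.06, 0.49, 0]
    - [0, 0, 0, 0, -0.01, 0.49, 0]
    - [0, 0, 0, 0, 0.04, 0.49, 0]
    - [0, 0, 0, 0, 0.09, 0.48, 0]
    - [0, 0, 0, 0, 0.06, 0.24, 0]
    - [0, 0, 0, 0, 0, 0, 0]
    - [0, 0, 0, 0, 0, 0, 0]

```text
time_s: 17.25
eef_pos: [0.6389, -0.0506, 0.2096]
eef_rot: [0.527, -0.526, 0.472, -0.472]
wrist_force: [0.7, 0.4, 0.2]
opening: 0.138
```

>>> step_arm:
  commands:
    - [0, 0, 0, 0, 0, 0, 0.6]
    - [0, 0, 0, 0, 0, 0, 0.8]
    - [0, 0, 0, 0, 0, 0, 0.8]
    - [0, 0, 0, 0, 0, 0, 0.8]
    - [0, 0, 0, 0, 0, 0, 0.8]

```text
time_s: 17.75
eef_pos: [0.6385, -0.0515, 0.2088]
eef_rot: [-0.526, 0.526, -0.472, 0.472]
wrist_force: [-0.1, 0.1, 0.4]
opening: 0.801
```

>>> step_arm:
  commands:
    - [0, 0, 0, 0, -0.4, 0, 0.8]
    - [0, 0, 0, 0, -0.6, 0, 0.8]
    - [0, 0, 0, 0, -0.6, 0, 0.8]
    - [0, 0, 0, 0, -0.6, 0, 0.8]
    - [0, 0, 0, 0, 0, -0.5, 0.8]
    - [0, 0, 0, 0, 0, -1, 0.8]
    - [0, 0, 0, 0, 0, -1, 0.8]
    - [0, 0, 0, 0, 0, -1, 0.8]
    - [0, 0, 0, 0, 0, -0.8, 0.8]
    - [0, 0, 0, 0, 0, 0, 0.8]

```text
time_s: 18.75
eef_pos: [0.5086, -0.0654, 0.2759]
eef_rot: [-0.526, 0.526, -0.472, 0.473]
wrist_force: [0.5, 0.5, 0.7]
opening: 0.803
```

Run:
```python
from h import *
p,Rm,o=pose(); print(p,o["opening"],o["wrist_force"],o["torque"],(p-C)@RD)
im,d=ctrl.camera("scene"); cv2.imwrite("pics/s9.png",im[100:400,150:550])
cal=ctrl.get_calibration("scene");P=cloud(d,cal);L=(P-C)@RD
hsv=cv2.cvtColor(im,cv2.COLOR_BGR2HSV)
b=(d>0)&(hsv[...,0]>95)&(hsv[...,0]<130)&(hsv[...,1]>100)&(abs(L[...,1]+.026)<.075)&(L[...,2]>.1)&(L[...,0]<.16)
q=L[b]; print("flap",len(q),q[:,1].min(),q[:,1].max(),np.polyfit(q[:,2],q[:,0],1))
y=(d>0)&(hsv[...,0]>20)&(hsv[...,0]<35)&(hsv[...,1]>100)&(abs(L[...,0])<.06)&(abs(L[...,1]+.026)<.06)
q=L[y]; print("filt",len(q),q.min(0),q.max(0),q.mean(0))
```

```text
[ 0.5086 -0.0654  0.2759] 0.8030998655575023 [0.461  0.5378 0.747 ] [-0.003   0.0769 -0.0363] [-0.0309 -0.0255  0.2759]
flap 1385 -0.08962145031321751 0.0399686150305566 [0.1361 0.0469]
filt 212 [-0.0137 -0.0796  0.0071] [0.0171 0.0038 0.0803] [-0.0079 -0.0279  0.0679]
```

View pics/s9.png

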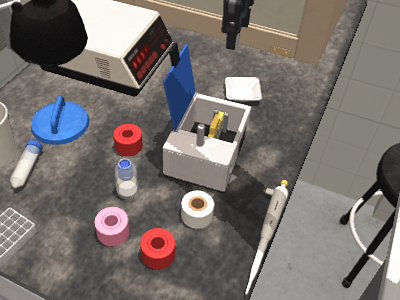

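>>> step_arm:
  commands:
    - [0, -1, 0, 0, 0, 0, 0.5]
    - [0, -1, 0, 0, 0, 0, 0.5]
    - [0, -1, 0, 0, 0, 0, 0.5]
    - [0, -1, 0, 0, 0, 0, 0.5]
    - [0, -1, 0, 0, 0, 0, 0.5]
    - [0, -1, 0, 0, 0, 0, 0.5]
    - [0, -1, 0, 0, 0, 0, 0.5]
    - [0, -1, 0, 0, 0, 0, 0.5]
    - [0, -1, 0, 0, 0, 0, 0.5]
    - [0, -1, 0, 0, 0, 0, 0.5]

```text
time_s: 19.8
eef_pos: [0.5116, -0.0653, 0.2754]
eef_rot: [0.692, -0.692, 0.144, -0.145]
wrist_force: [0.2, -0.9, -0.2]
opening: 0.494
```

>>> step_arm:
  commands:
    - [0, -1, 0, 0, 0, 0, 0.5]
    - [0, -1, 0, 0, 0, 0, 0.5]
    - [0, -1, 0, 0, 0, 0, 0.5]
    - [0, -1, 0, 0, 0, 0, 0.5]
    - [0, -1, 0, 0, 0, 0, 0.5]
    - [0, 0, 0, 0, 0, 0, 0.5]

```text
time_s: 20.4
eef_pos: [0.5114, -0.0653, 0.2753]
eef_rot: [-0.706, 0.706, 0.039, -0.038]
wrist_force: [0.2, -1.0, 0.4]
opening: 0.5
```

Run:
```python
from h import *
p,Rm,o=pose(); print(p,o["opening"],(p-C)@RD)
for c in ["wrist","top"]:
    cal=ctrl.get_calibration(c); im,d=ctrl.camera(c); cv2.imwrite(f"pics/{c}10.png",im)
    P=cloud(d,cal);L=(P-C)@RD; hsv=cv2.cvtColor(im,cv2.COLOR_BGR2HSV)
    y=(d>0)&(hsv[...,0]>20)&(hsv[...,0]<35)&(hsv[...,1]>100)&(abs(L[...,0])<.06)&(abs(L[...,1]+.026)<.06)&(L[...,2]>.068)
    q=L[y]; print(c,"filt top",len(q))
    if len(q):print(np.percentile(q,[2,98],axis=0),cv2.minAreaRect(q[:,:2].astype(np.float32)))
plan(D(-.006,-.026,.050),YAW)
```

```text
[ 0.5114 -0.0653  0.2753] 0.49983438718173007 [-0.0282 -0.0257  0.2753]
wrist filt top 566
[[-0.0125 -0.0483  0.0719]
 [-0.0007 -0.0064  0.0783]] ((-0.0064957235008478165, -0.027527345344424248), (0.042994458228349686, 0.01205630972981453), 89.65894317626953)
top filt top 0
t 20.5 turn units [ 0.0015 -0.0092  0.0051] shift in cur axes [ 0.746   7.5038 -0.01  ] shift in final axes [ 0.75    7.5034 -0.012 ]
```

View pics/wrist10.png

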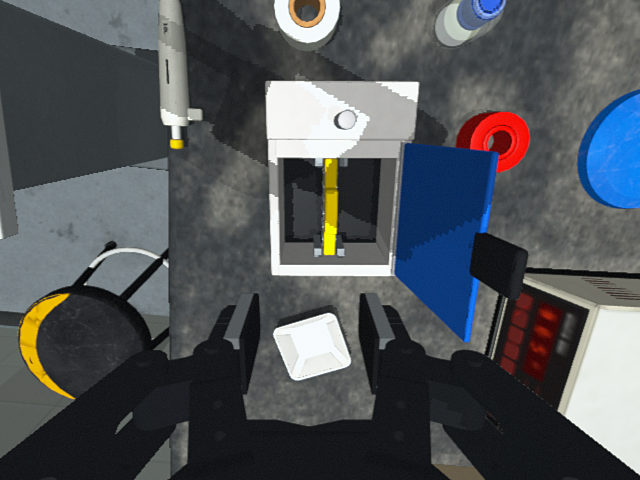

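>>> step_arm:
  commands:
    - [0, 0, 0, 0.36, 0, 0, 0.5]
    - [0, 0, 0, 0.36, 0, -0.05, 0.5]
    - [0, 0, 0, 0, 0.9, 0, 0.5]
    - [0, 0, 0, 0, 0.9, 0, 0.5]
    - [0, 0, 0, 0, 0.9, 0, 0.5]
    - [0, 0, 0, 0, 0.9, 0, 0.5]
    - [0, 0, 0, 0, 0.8, 0, 0.5]
    - [0, 0, 0, 0, 0, 0, 0.5]

```text
time_s: 21.3
eef_pos: [0.5302, -0.0636, 0.1391]
eef_rot: [0.707, -0.705, -0.036, 0.04]
wrist_force: [-0.2, -0.5, -0.6]
opening: 0.5
```

Run:
```python
from h import *
p,Rm,o=pose(); print(p,o["opening"],(p-C)@RD)
cal=ctrl.get_calibration("wrist"); im,d=ctrl.camera("wrist"); cv2.imwrite("pics/w11.png",im)
P=cloud(d,cal);L=(P-C)@RD; hsv=cv2.cvtColor(im,cv2.COLOR_BGR2HSV)
y=(d>0)&(hsv[...,0]>20)&(hsv[...,0]<35)&(hsv[...,1]>100)&(abs(L[...,0])<.06)&(abs(L[...,1]+.026)<.06)&(L[...,2]>.068)
q=L[y]; print(len(q),np.percentile(q,[2,98],axis=0),cv2.minAreaRect(q[:,:2].astype(np.float32)))
plan(D(-.0066,-.0272,.048),YAW)
```

```text
[ 0.5302 -0.0636  0.1391] 0.5001861695183238 [-0.0093 -0.026   0.1391]
1368 [[-0.012  -0.0486  0.0712]
 [-0.0006 -0.0062  0.0782]] ((-0.006255790591239929, -0.028051823377609253), (0.044258203357458115, 0.011686209589242935), 89.98202514648438)
t 21.35 turn units [-0.0161  0.0106 -0.0322] shift in cur axes [ 0.0598  3.1086 -0.0269] shift in final axes [ 0.0494  3.1088 -0.0217]
```

View pics/w11.png

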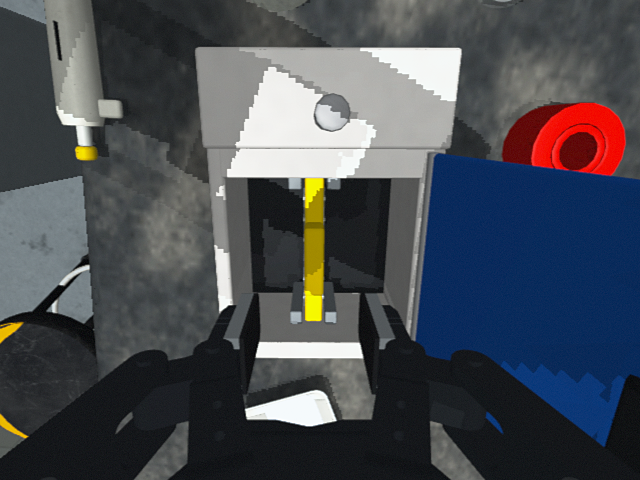

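>>> step_arm:
  commands:
    - [0, 0, 0, 0.03, 0.6, -0.03, 0.5]
    - [0, 0, 0, 0, 0.7, 0, 0.5]
    - [0, 0, 0, 0, 0.7, 0, 0.5]
    - [0, 0, 0, 0, 0.6, 0, 0.5]
    - [0, 0, 0, 0, 0.4, 0, 0.5]
    - [0, 0, 0, 0, 0, 0, 0.5]
    - [0, 0, 0, 0, 0, 0, 0.5]

```text
time_s: 22.05
eef_pos: [0.534, -0.0655, 0.0538]
eef_rot: [-0.706, 0.706, 0.039, -0.038]
wrist_force: [0.2, 0.1, 0.3]
opening: 0.5
```

>>> step_arm:
  commands:
    - [0, 0, 0, 0, 0, 0, 0]
    - [0, 0, 0, 0, 0, 0, 0]
    - [0, 0, 0, 0, 0, 0, 0]
    - [0, 0, 0, 0, 0, 0, 0]
    - [0, 0, 0, 0, 0, 0, 0]
    - [0, 0, 0, 0, 0, 0, 0]
    - [0, 0, 0, 0, 0, 0, 0]

```text
time_s: 22.75
eef_pos: [0.534, -0.0656, 0.054]
eef_rot: [-0.706, 0.706, 0.039, -0.037]
wrist_force: [-1.2, 0.6, 6.0]
opening: 0.127
```

>>> step_arm:
  commands:
    - [0, 0, 0, 0, -0.2, 0, 0]
    - [0, 0, 0, 0, -0.4, 0, 0]
    - [0, 0, 0, 0, -0.4, 0, 0]
    - [0, 0, 0, 0, -0.5, 0, 0]
    - [0, 0, 0, 0, 0, 0, 0]

```text
time_s: 23.25
eef_pos: [0.5349, -0.0659, 0.1007]
eef_rot: [-0.705, 0.707, 0.04, -0.037]
wrist_force: [0.7, -0.2, -0.4]
opening: 0.126
```

Run:
```python
from h import *
p,Rm,o=pose(); print(p,o["opening"],o["wrist_force"],(p-C)@RD)
im,d=ctrl.camera("scene"); cv2.imwrite("pics/s12.png",im[100:400,150:550])
```

```text
[ 0.5349 -0.0659  0.1007] 0.12646414752124044 [ 0.7358 -0.1584 -0.3836] [-0.0049 -0.0287  0.1007]
```

View pics/s12.png

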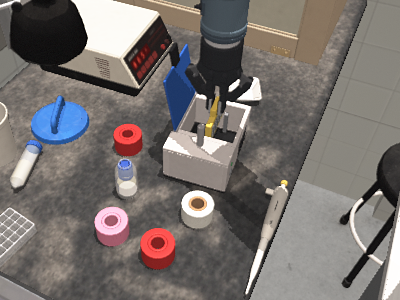

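>>> step_arm:
  commands:
    - [0, 0, 0, 0, -0.4, 0, 0]
    - [0, 0, 0, 0, -0.5, 0, 0]
    - [0, 0, 0, 0, -0.5, 0, 0]
    - [0, 0, 0, 0, -0.5, 0, 0]
    - [0, 0, 0, 0, -0.5, 0, 0]
    - [0, 0, 0, 0, -0.5, 0, 0]
    - [0, 0, 0, 0, -0.2, 0, 0]
    - [0, 0, 0, 0, 0, 0, 0]
    - [0, 0, 0, 0, 0, 0, 0]

```text
time_s: 24.2
eef_pos: [0.5326, -0.0651, 0.1902]
eef_rot: [0.706, -0.706, -0.038, 0.039]
wrist_force: [0.1, -0.3, -0.4]
opening: 0.127
```

Run:
```python
from h import *
p,Rm,o=pose(); print(p,o["opening"],o["wrist_force"],(p-C)@RD)
for c in ["scene","wrist"]:
    cal=ctrl.get_calibration(c); im,d=ctrl.camera(c); cv2.imwrite(f"pics/{c}13.png",im[100:400,150:550] if c=="scene" else im)
    P=cloud(d,cal); hsv=cv2.cvtColor(im,cv2.COLOR_BGR2HSV)
    y=(d>0)&(hsv[...,0]>20)&(hsv[...,0]<35)&(hsv[...,1]>100)&(np.linalg.norm(P-p,axis=-1)<.15)
    q=P[y]; print(c,len(q)); 
    if len(q): L=(q-C)@RD; print(np.percentile(L,[1,50,99],axis=0))
    if c=="wrist":
        b=(d>0)&(P[...,0]>.45)&(P[...,0]<.65)&(P[...,1]>-.33)&(P[...,1]<-.2)&(P[...,2]>.013)&(P[...,2]<.03); q=P[b];print("boat",len(q),cv2.minAreaRect(q[:,:2].astype(np.float32)) if len(q) else 0)
plan((.5368,-.2545,.173),YAW)
```

```text
[ 0.5326 -0.0651  0.1902] 0.1270455007008138 [ 0.1243 -0.2878 -0.4169] [-0.0071 -0.0277  0.1902]
scene 348
[[-0.0133 -0.0441  0.1468]
 [-0.0082  0.008   0.1955]
 [-0.0016  0.0241  0.2218]]
wrist 6591
[[-0.0126 -0.0748  0.1549]
 [-0.0067 -0.0097  0.2039]
 [-0.0011  0.0224  0.2164]]
boat 446 ((0.5624618530273438, -0.2793901562690735), (0.06266467273235321, 0.025683535262942314), 48.2928581237793)
t 24.3 turn units [-0.0079  0.015  -0.0162] shift in cur axes [-0.5335  0.5543 -6.2944] shift in final axes [-0.5245  0.5586 -6.2947]
```

View pics/scene13.png

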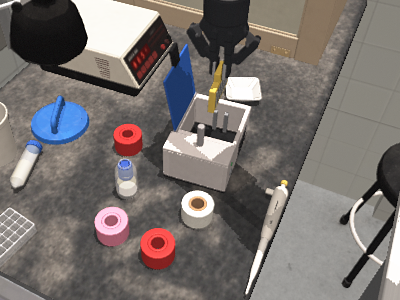

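View pics/wrist13.png

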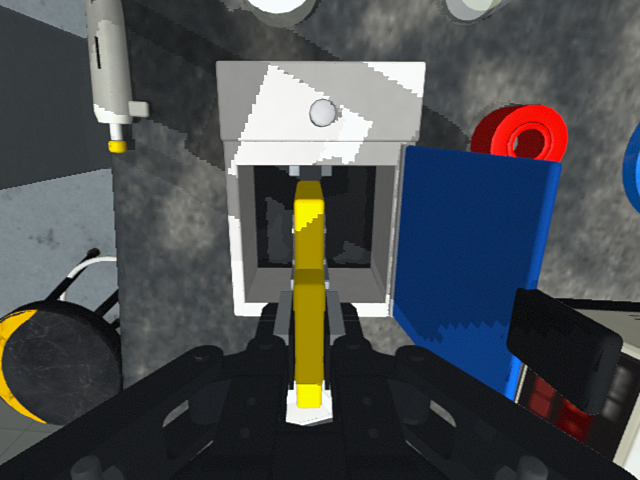

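>>> step_arm:
  commands:
    - [0, 0, 0, -0.05, 0, -0.3, 0]
    - [0, 0, 0, -0.05, 0, -0.6, 0]
    - [0, 0, 0, -0.05, 0, -0.7, 0]
    - [0, 0, 0, -0.05, 0, -0.7, 0]
    - [0, 0, 0, -0.05, 0, -0.7, 0]
    - [0, 0, 0, -0.05, 0, -0.7, 0]
    - [0, 0, 0, -0.05, 0, -0.7, 0]
    - [0, 0, 0, -0.05, 0, -0.7, 0]
    - [0, 0, 0, -0.05, 0, -0.7, 0]
    - [0, 0, 0, -0.05, 0, -0.4, 0]

```text
time_s: 25.3
eef_pos: [0.5379, -0.2539, 0.1904]
eef_rot: [-0.706, 0.706, 0.038, -0.038]
wrist_force: [-0.0, 0.2, -0.9]
opening: 0.123
```

>>> step_arm:
  commands:
    - [0, 0, 0, -0.03, 0.2, -0.1, 0]
    - [0, 0, 0, 0, 0.3, 0, 0]
    - [0, 0, 0, 0, 0.1, 0, 0]
    - [0, 0, 0, 0, 0, 0, 0]
    - [0, 0, 0, 0, 0, 0, 0]
    - [0, 0, 0, 0, 0, 0, 0]
    - [0, 0, 0, 0, 0, 0, 0]

```text
time_s: 26.0
eef_pos: [0.5379, -0.2547, 0.1732]
eef_rot: [-0.706, 0.706, 0.039, -0.038]
wrist_force: [-0.1, 0.3, -1.0]
opening: 0.127
```

Run:
```python
from h import *
p,Rm,o=pose(); print(o["time_s"],p,o["opening"],o["wrist_force"])
for c in ["scene","wrist","top"]:
    cal=ctrl.get_calibration(c); im,d=ctrl.camera(c); cv2.imwrite(f"pics/{c}14.png",im)
    P=cloud(d,cal); hsv=cv2.cvtColor(im,cv2.COLOR_BGR2HSV)
    y=(d>0)&(hsv[...,0]>20)&(hsv[...,0]<35)&(hsv[...,1]>100)&(np.linalg.norm(P-p,axis=-1)<.15)
    q=P[y]; print(c,len(q)); 
    if len(q): print(np.percentile(q,[1,50,99],axis=0))
    b=(d>0)&(P[...,0]>.45)&(P[...,0]<.65)&(P[...,1]>-.33)&(P[...,1]<-.2)&(P[...,2]>.013)&(P[...,2]<.03); q=P[b];print("boat",len(q),cv2.minAreaRect(q[:,:2].astype(np.float32)) if len(q) else 0)
    for k in ctrl.boxes_of("weigh_boat",c)[:2]: print("boat nn",k["p"],w(k["point"],cal))
    L=(P-C)@RD
    if c=="scene":
        b=(d>0)&(hsv[...,0]>95)&(hsv[...,0]<130)&(hsv[...,1]>100)&(abs(L[...,1]+.026)<.075)&(L[...,2]>.1)&(L[...,0]<.16)
        q=L[b]; k=np.polyfit(q[:,2],q[:,0],1); print("flap rad",np.pi/2+np.arctan(k[0]))
        m=(d>0)&(abs(P[...,0]-.49)<.05)&(abs(P[...,1]-.114)<.05)&(P[...,2]>.03)&(P[...,2]<.05)
        q=P[m];print("roll",len(q),cv2.minEnclosingCircle(q[:,:2].astype(np.float32)),np.percentile(q[:,2],[5,50,95]))
```

```text
26.0 [ 0.5379 -0.2547  0.1732] 0.12675045501691554 [-0.1027  0.3053 -0.9783]
scene 277
[[ 0.5269 -0.2737  0.1299]
 [ 0.5335 -0.2149  0.1781]
 [ 0.5437 -0.2027  0.1995]]
boat 321 ((0.5372596383094788, -0.2540687024593353), (0.08225429058074951, 0.08837065100669861), 24.020954132080078)
boat nn 0.93 [ 0.5396 -0.2664  0.0061]
boat nn 0.61 [ 0.5484 -0.015   0.0833]
flap rad 1.6905786354575965
roll 720 ((0.49064016342163086, 0.11476881802082062), 0.03131068870425224) [0.0322 0.0413 0.0436]
wrist 6576
[[ 0.5281 -0.3017  0.1395]
 [ 0.5368 -0.2373  0.1869]
 [ 0.5472 -0.2048  0.1983]]
boat 2967 ((0.5368624925613403, -0.25429579615592957), (0.08208543062210083, 0.08211410045623779), 24.742345809936523)
boat nn 0.77 [ 0.5224 -0.2501  0.0083]
top 416
[[ 0.5273 -0.2607  0.1348]
 [ 0.5348 -0.2329  0.1786]
 [ 0.5436 -0.2055  0.3046]]
boat 563 ((0.5371246337890625, -0.255648136138916), (0.08101543039083481, 0.08258573710918427), 24.992584228515625)
boat nn 0.58 [ 0.5322 -0.2553  0.0059]
boat nn 0.57 [0.6294 0.121  0.0746]
```

View pics/scene14.png

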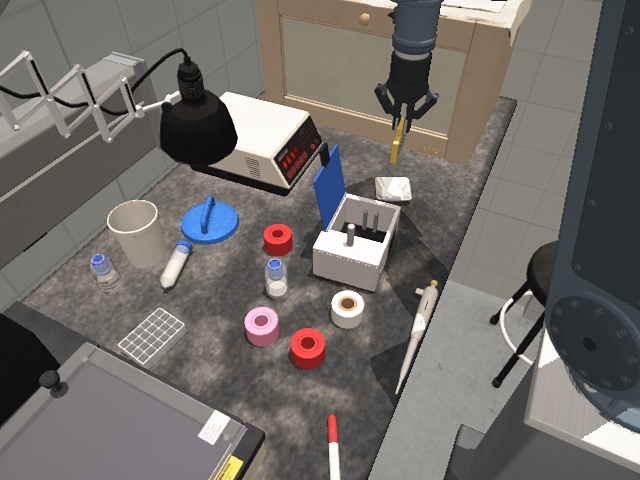

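View pics/wrist14.png

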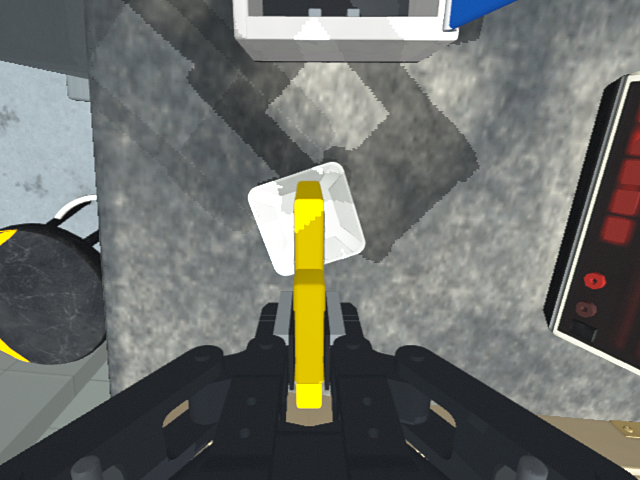

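All checks agree: the filter is upright over the boat (y −0.204 to −0.302, lower edge about 0.125 m), the roll is flat, the flap is at about 1.69 rad, and the boat and bottle haven't moved. I'll hand in now.

Run:
```python
from h import *
print(ctrl.get_obs()["dq"]); print(ctrl.hand_in())
```

```text
[-0.0013  0.0028  0.0009 -0.0003  0.0016  0.0017]
the job is handed in; nothing more can be done
None
```

The job is handed in at about 26 s. No verdict was reported; these are my own last checks:

- **Roll:** I lifted it off the spindle and released it flat on the bench to the dispenser's left, at about (0.49, 0.115). Its top is about 42 mm above the bench.
- **Flap:** I swung it up by the tab, and it stands open by itself at about 1.69 rad. The tab slipped out of the fingers near the end of the arc, but the flap stayed where it was.
- **Filter plate:** it is held still and upright over the boat. Its centre is about 2 mm from the boat's centre seen from above, at about 0.16 m, and its lower edge is about 0.125 m above the bench. The gripper opening read a steady 0.127.
- **Boat and bottle:** the boat measured within about 1 mm of its starting place. I checked the bottle only by eye: it looks unmoved in the last scene picture.

Two checks disagreed. The scene and top cameras differed by 2 to 4 mm in y, so I averaged them. The networks' boat position was up to about 15 mm off the boat's rim measured from depth, so I used the rim.

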